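# Unlatch the kit case and stow the tape roll

## Task

At the vaccination table, open the kit case: press the orange release tab down and, keeping it pressed, slide the blue cover along its rails all the way open. Then slide the big beige tape roll straight up off its post and lay it flat and gently (do not drop it) on the floor of the opened compartment, and leave the case open. Leave the white part-used roll where it is on the post, and do not disturb the red-capped vial, the amber bottle and the small carton standing by.

Things in the scene. Friction and masses are not known exactly. Their poses are not given: they have to be found in the camera images.
- case: Kit case, pale grey with blue rails, fixed: 150 mm (x) by 240 mm (y), 56 mm high at the rails on both long sides. Origin: centre of underside, z up. Its -y half is a compartment with the blue cover over it; its +y half is a closed deck 45 mm high. The cover slides to the case's +y over the deck; cover top 51 mm above the table. Yaw within 25 degrees; on the left or the right of the table.
- case_in (a point): Point on the compartment's floor, 6 mm above the table, at case x = 0, y = -65 mm; axes as the case. Compartment inside: 138 mm in x (126 mm between the rails above), y from -114 to 0 mm; end wall 45 mm high. With the cover fully open the free mouth is 126 mm (x) by 98 mm (y), centred within 3 mm of this point.
- cover (a joint): Travel of the sliding cover: 0 = shut and latched, 0.100 m = fully open (end stop), towards the case's +y. About 2 N of friction; stays where left. It cannot move more than about 4 mm unless the tab is pressed at least 4.5 mm, and the tab must stay pressed over the first 35 mm; beyond that the catch is clear and the tab may come up.
- tab (a joint): How far the release tab is pressed: 0 = up, 0.006 m = fully down. Spring return: 3 N to start it, 8 N fully down, then a firm stop. To be pressed about fully down before the cover is pushed.
- tab_top (a point): Middle of the pressing face of the orange tab on the cover, 59 mm above the table while up, 53 mm when pressed; axes as the case. Rides with the cover. Tab: 40 mm (x) by 36 mm (y); the face is 31 mm in y. At its +y end stands a lip 5 mm thick, 9 mm above the face, its near side 15 mm in +y from this point: shut fingertips pressing the face can push on it.
- stand: Tape stand: steel disc 90 mm in diameter and 10 mm thick with an upright aluminium post, 20 mm in diameter, its top 85 mm above the table. Fixed to the table. Origin: centre of the disc's underside.
- post_top (a point): Centre of the top of the post, 85 mm above the table.
- roll: Beige roll of tape with white core (rigid, about 40 to 85 g), 56 mm outside diameter, 26 mm bore, 25 mm high, lying flat round the post on top of the white roll. Origin: centre of its underside (35 mm above the table at the start), own z along its axis.
- used_roll: White part-used roll of tape, 42 mm outside diameter, 26 mm bore, 25 mm high, on the same post below the beige one, resting on the disc (underside 10 mm above the table). Origin: centre of its underside. Stays on the post.
- vial_a: Small vial with red cap and white label, 24 mm diameter, 45 mm high, standing on the table about 110 mm to the +x side of the case's middle line. Origin: centre of its underside. Bystander.
- vial_b: Small amber bottle with green cap, 28 mm diameter, 50 mm high, standing 90 to 105 mm from the post on its far side from the robot. Origin: centre of its underside. Bystander.
- carton: Small white and green carton, 30 by 70 mm, 28 mm high, lying about 115 mm to the -x side of the case's middle line. Origin: centre of its underside. Bystander.

How it is judged:
By the outcome, as a careful person would: the job done as asked, in the order asked, and still so for the second after the job is handed in, with the robot touching nothing.
It also fails if it takes over 56 s, if anything falls off the work surface, if the arm or the gripper's body presses on something with over 40 N, if the wrist force passes 120 N, or if a joint passes its speed limit or range.

## Robot

A 7-joint arm with a two-finger parallel gripper is mounted at the origin on the work surface. World frame = base frame: x ahead of the robot, y to its left, z up, the work surface at z = 0. Lengths are in m, angles in rad, forces in N, time in s.
With the tool pointing down it reaches from about 0.35 to 0.9 m from the base axis. Payload 8.1 kg.
Tool frame: the origin (TCP) lies at the very end of the fingers, on their centre line; the grasp point (between the pads) lies 19 mm behind it; x points along the fingers, y is the direction in which the jaws open and shut, and the axes are right-handed (so a half turn about x gives the same grasp; the last joint's range is limited). The gripper opens to 92 mm and grips with 3 to 60 N. Pads are 19 mm wide; open, the fingers measure 130 mm over their backs; the gripper's body (75 mm by 190 mm) begins 47 mm behind the grasp point.
Start: joints at [-1.306, 0.434, 0.025, 1.573, -0.012, 1.134, -0.075], TCP at [0.225, 0.583, 0.227] pointing down, gripper open.
Joint ranges: [-2.62, 2.62], [-0.44, 2.09], [-1.27, 1.32], [0.08, 2.57], [-1.32, 4.46], [0.12, 2], [-2.74, 2.74]. Speed limits (rad/s): [2.22, 2.22, 3.01, 3.01, 3.14, 3.14, 3.14].

## Interface

Orientations are given as a rotation vector (axis times angle).
In Python, from cell import arm gives the robot as it stands.
- The arm moves only by the tool servo_tool, never from a script. Its argument "plan" is a list of rows, each a list of 2 entries, a list of its own where there are three numbers: the shift along the world's x, y, z in cm, then the turn, a rotation vector about the world's x, y, z in degrees. A call has 1 to 12 rows; each row is the pose to reach, as a shift and turn from the pose measured when the call began; what a row does not reach only later rows make up. A row lasts 1/10 s, in which the tool goes at most 50 mm and 8.59 degrees, less where a joint would pass 70% of its speed; a pose out of reach is approached as far as the arm can. A call with a gripper value outside its range is refused whole. "grip" is the opening, from 0 (shut) to 1 (fully open), set as the call begins (left out, the last holds). The fingers move at their own pace and stop on an object; "squeeze" is the grip in N (left out, the last holds). Time passes only in rows, so rows that repeat a pose let the fingers close. It gives the time, the measured TCP pose, the force and the opening at its end, in the units of the state.
- arm.observe(): the state, without advancing time (a new reading comes with each control period).
- arm.get_image(name): name is "scene" or "top"; returns a dict with "frame" (384x512x3 uint8, blue, green, red), "fx", "fy", "cx", "cy" (pixels), "position" and "rotation" of the camera in the world. Camera axes: x right, y down, z forward; pixel columns grow to the right and rows downward; lengths in m; the calibration is good to about 2 mm. A picture is of the moment at which its call begins. There is no depth.
- arm.sign_off(): hands the job in, once; it reports no verdict.
Trained networks look in a picture, given as the dict that the camera call returned (one of the last four; its "shot" number tells which), for a name from the list of things; names that differ only in an ending like _2 or _b are one class to them, and where a whole thing is asked for, a point or a joint stands for the part that bears it (a point fixed in the world has none). Each returns a list of dicts, best first, with "score" (0 to 1); they miss things now and then, are a little off and sometimes report something else, mostly with a low value. They report only what shows in the picture. A call takes as long as a camera call.
- arm.search_frame(picture, query): "at" ([column, row] in pixels, amid what is visible of it).
- arm.trace(picture, query): "pixels" (384x512 bool, what is visible of it) and "at" ([column, row] in pixels, amid what is visible of it).
The state is a dict: "clock": time; "joints": joint angles; "dq": joint speeds; "joint_efforts": joint torques, N m; "position": TCP position; "ee_rot": TCP orientation; "force": force on the tool from outside, world axes, zero at the start; "ft_torque": the same for the moment, N m; "width": opening from 0.0 (shut) to 1.0 (fully open).
Only numpy, scipy, OpenCV 4.12 (cv2) and the standard library are available. Lean on these libraries where they do the work, as an engineer would, in place of code of your own. Each camera call takes 0.05 s, during which the arm holds its last target.

## Working session

There is one attempt and no reset: what is moved stays moved. The work goes in short steps, Python scripts to look and compute and a tool call to move; the robot and the scene stay as the last step left them, time stands still between calls to the robot, and variables do not carry over. Pictures are saved under pics/ and viewed, and the job is handed in when it is done.

Besides the shell and the picture viewer there is one more tool, called as name(argument=value, ...) on one line, values as JSON. servo_tool: Moves the arm, as the interface text tells. Its arguments: {"type":"object","properties":{"plan":{"type":"array","items":{"type":"array"}},"grip":{"type":"number"},"squeeze":{"type":"number"}},"required":["plan"]}

```bash
mkdir -p pics; ls; python3 - <<'E'
from cell import arm
import cv2
s=arm.observe(); print({k:s[k] for k in ('clock','position','ee_rot','force','width')})
for n in ('scene','top'):
    p=arm.get_image(n); cv2.imwrite(f'pics/{n}0.png',p['frame']); print(n,p['fx'],p['cx'],p['cy'],p['position'],p['rotation'])
    for q in ('case','tab_top','cover','stand','post_top','roll','used_roll','vial_a','vial_b','carton'):
        r=arm.search_frame(p,q); print(q,[(x['at'],round(x['score'],2)) for x in r[:3]])
E
```

```text
pics
{'clock': 0.0, 'position': array([0.22456508, 0.58271555, 0.22595847]), 'ee_rot': array([ 0.28741787,  1.55164226, -0.28985061]), 'force': array([-0.24782631,  0.45096073,  0.04526309]), 'width': 0.9997237765945289}
scene 470.1243034700989 260.12543056585093 195.7385771259082 [ 1.1867015  -0.28273737  0.5759318 ] [-1.88176943 -1.25130548  0.64508257]
case [([161.1, 246.6], 0.64)]
tab_top [([153.1, 228.5], 0.81), ([153.5, 204.2], 0.62)]
cover [([135.3, 236.3], 0.72), ([161.7, 250.6], 0.57)]
stand [([337.4, 215.0], 0.79)]
post_top [([337.6, 214.4], 0.65), ([181.1, 297.7], 0.4)]
roll [([340.0, 194.3], 0.75), ([152.8, 230.8], 0.57), ([335.0, 213.1], 0.32)]
used_roll [([337.6, 209.9], 0.72), ([150.2, 230.9], 0.29)]
vial_a [([178.6, 296.4], 0.91), ([351.2, 233.0], 0.53)]
vial_b [([178.6, 296.4], 0.91), ([351.2, 233.0], 0.53)]
carton [([153.7, 205.1], 0.73)]
top 351.5018407724654 250.70360404751426 192.18415346753784 [ 0.45552545 -0.04285481  0.78882957] [-2.14923796  2.10411076 -0.22181553]
case [([312.2, 223.0], 0.85)]
tab_top [([325.2, 223.5], 0.85)]
cover [([339.0, 231.5], 0.58), ([152.7, 217.9], 0.57)]
stand [([165.1, 220.1], 0.92), ([322.3, 221.6], 0.37)]
post_top [([162.8, 224.0], 0.68)]
roll [([152.8, 220.4], 0.82), ([323.7, 224.5], 0.74)]
used_roll []
vial_a [([169.5, 181.7], 0.64), ([314.1, 175.0], 0.48), ([310.9, 278.6], 0.17)]
vial_b [([169.5, 181.7], 0.64), ([314.1, 175.0], 0.48), ([310.9, 278.6], 0.17)]
carton [([310.1, 280.5], 0.75)]
```

View images.

View pics/scene0.png

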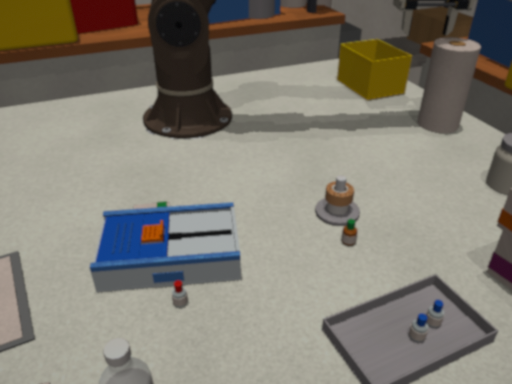

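View pics/top0.png

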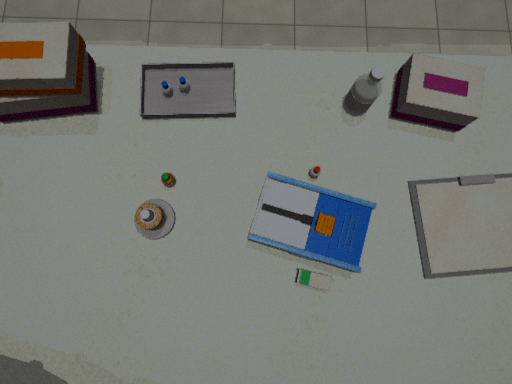

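```bash
python3 - <<'E'
import cv2
a=cv2.imread('pics/top0.png'); cv2.imwrite('pics/top0z.png',cv2.resize(a[150:300,230:430],None,fx=4,fy=4,interpolation=cv2.INTER_CUBIC))
cv2.imwrite('pics/top0s.png',cv2.resize(a[150:300,80:280],None,fx=4,fy=4,interpolation=cv2.INTER_CUBIC))
a=cv2.imread('pics/scene0.png'); cv2.imwrite('pics/scene0z.png',cv2.resize(a[170:320,60:260],None,fx=4,fy=4,interpolation=cv2.INTER_CUBIC))
E
```

```text
(no output)
```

View pics/top0z.png

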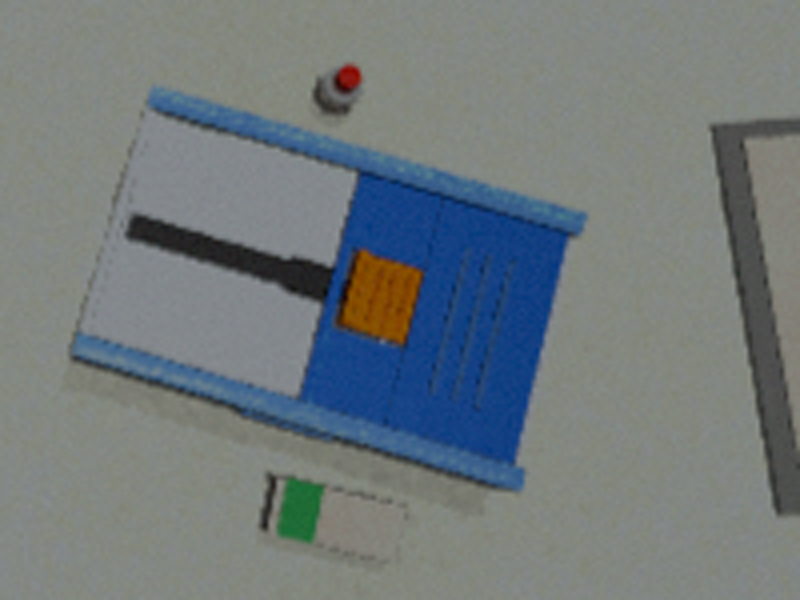

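View pics/top0s.png

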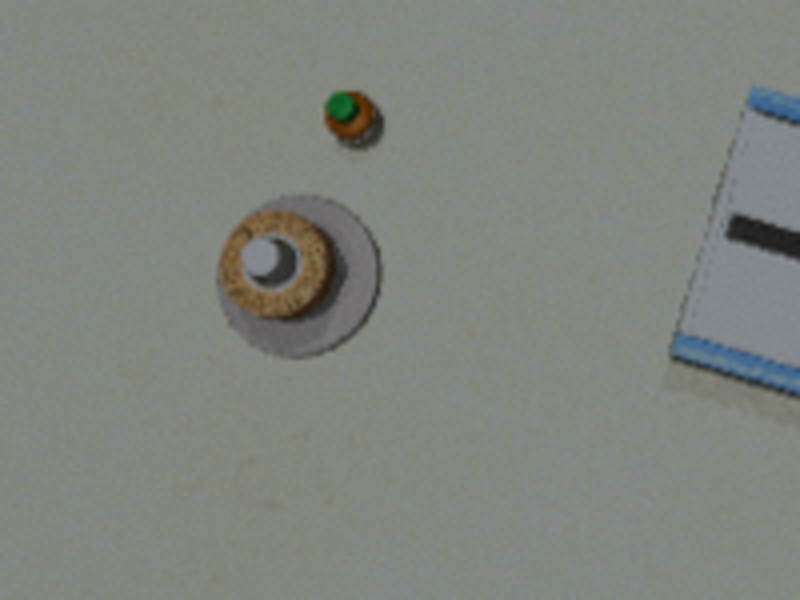

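View pics/scene0z.png

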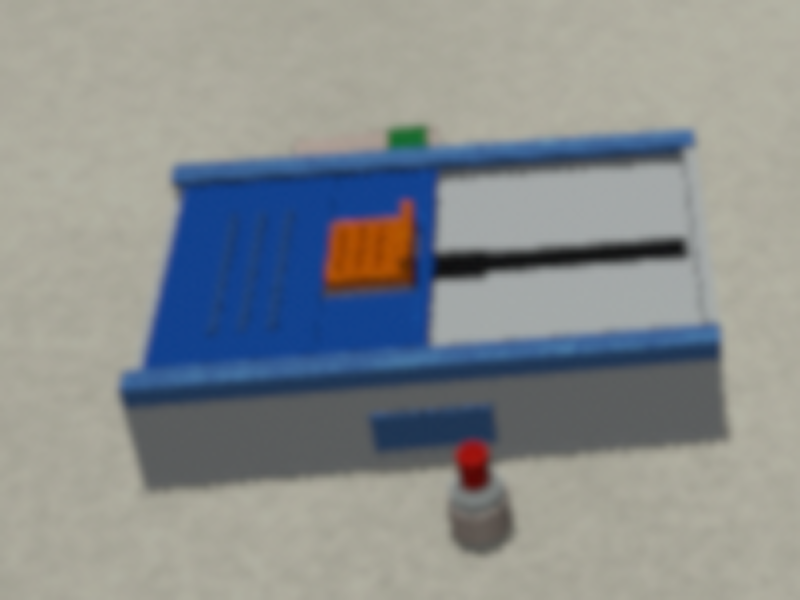

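```bash
cat > h.py <<'E'
import numpy as np,cv2
from scipy.spatial.transform import Rotation as R
CAM={'top':(351.5018407724654,250.70360404751426,192.18415346753784,[0.45552545,-0.04285481,0.78882957],[-2.14923796,2.10411076,-0.22181553]),
'scene':(470.1243034700989,260.12543056585093,195.7385771259082,[1.1867015,-0.28273737,0.5759318],[-1.88176943,-1.25130548,0.64508257])}
def ray(c,uv,z):
    f,cx,cy,p,r=CAM[c]; d=R.from_rotvec(r).apply([(uv[0]-cx)/f,(uv[1]-cy)/f,1]); p=np.array(p)
    return (p+d*(z-p[2])/d[2])
def proj(c,P):
    f,cx,cy,p,r=CAM[c]; q=R.from_rotvec(r).inv().apply(np.array(P)-p); return np.array([f*q[...,0]/q[...,2]+cx,f*q[...,1]/q[...,2]+cy]).T
E
cat > m.py <<'E'
from h import *
from scipy.optimize import least_squares
L=np.array([[75,120],[75,-120],[-75,-120],[-75,120]])/1e3
T=np.array([[268,172],[377,203.2],[360.7,272.5],[248,239.2]])-[.4,.4]
W=np.array([ray('top',t,.056)[:2] for t in T]); print(W)
# scene: rail corners +x+y, +x-y, -x-y, -x+y
S=np.array([[60+718/4,170+328/4],[60+122/4,170+378/4],[60+174/4,170+168/4],[60+692/4,170+134/4]])-.4
WS=np.array([ray('scene',t,.056)[:2] for t in S]); print(WS)
def f(p,W):
    c,s=np.cos(p[2]),np.sin(p[2]); return (L@np.array([[c,s],[-s,c]])+p[:2]-W).ravel()
for w in (W,WS):
    r=least_squares(f,[.45,-.2,0],args=(w,)); print('case',r.x,np.degrees(r.x[2]),np.abs(r.fun).max())
print('post',ray('top',(145.7,213.9),.085)); print('disc',ray('top',(154.4,218.7),.010)); print('roll',ray('top',(148.7,215.9),.06))
print('tab top', ray('top',(230+380/4,150+298/4),.059))
E
python3 m.py
python3 - <<'E'
import cv2
a=cv2.imread('pics/scene0.png'); cv2.imwrite('pics/scene0r.png',cv2.resize(a[165:260,290:400],None,fx=6,fy=6,interpolation=cv2.INTER_CUBIC))
E
```

```text
[[ 0.64473879 -0.08793531]
 [ 0.58194891 -0.32044646]
 [ 0.43747369 -0.27981505]
 [ 0.50033395 -0.04798029]]
[[ 0.6393494  -0.08664493]
 [ 0.57596533 -0.31594881]
 [ 0.44157218 -0.27787611]
 [ 0.50754149 -0.04966877]]
case [ 0.54112383 -0.18404428 -0.26644825] -15.266360369652093 0.0008887189806827123
case [ 0.5411071  -0.18253466 -0.2753416 ] -15.775911369944243 0.006557705744462017
post [0.54394156 0.15763326 0.085     ]
disc [0.54309431 0.15900948 0.01      ]
roll [0.54304493 0.15824154 0.06      ]
tab top [ 0.53309746 -0.20874998  0.059     ]
```

View pics/scene0r.png

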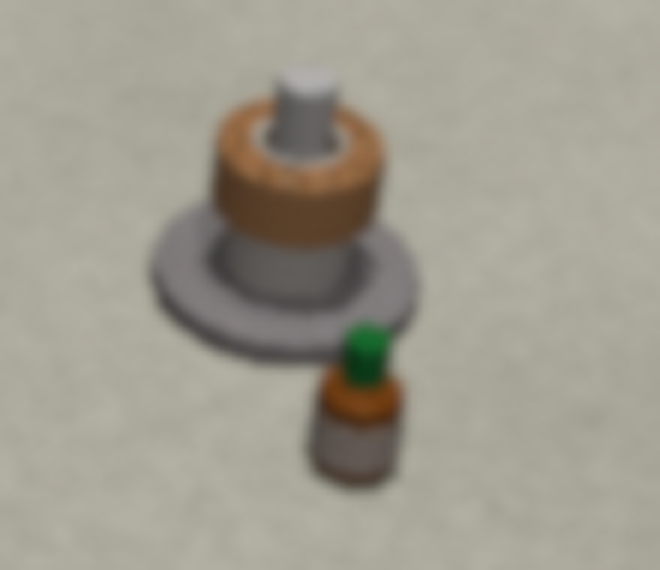

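```bash
cat > m2.py <<'E'
from h import *
from cell import arm
s=arm.observe(); Rt=R.from_rotvec(s['ee_rot']); print('t',s['clock'],'axes x,y,z',Rt.as_matrix().T.round(3))
C=np.array([.5411,-.1838]); yaw=np.radians(-15.4); M=np.array([[np.cos(yaw),-np.sin(yaw)],[np.sin(yaw),np.cos(yaw)]])
for n,(u,v,z) in dict(rightedge=(413,307,.059),leftTopLip=(347,289,.068),topmid=(391,259,.059),botmid=(370,337,.059)).items():
    w=ray('top',(230+u/4-.4,150+v/4-.4),z); print(n,w.round(4),(M.T@(w[:2]-C)).round(4))
# scene: tab corners, coarse
for n,(u,v,z) in dict(leftedge=(327,255,.059),liptop=(410,215,.068)).items():
    w=ray('scene',(60+u/4-.4,170+v/4-.4),z); print('sc',n,w.round(4),(M.T@(w[:2]-C)).round(4))
print('post scene',ray('scene',(290+308/6-.4,165+82/6-.4),.085))
tgt=np.array([[0,0,-1],[M[0,0],M[1,0],0],[0,0,0]]); tgt[2]=np.cross(tgt[0],tgt[1])
for sg in (1,-1):
    t=tgt.copy().astype(float); t[1]*=sg; t[2]=np.cross(t[0],t[1]); Rg=R.from_matrix(t.T)
    print('turn',sg,np.degrees((Rg*Rt.inv()).as_rotvec()).round(1))
print(s['joints'].round(3))
P=np.array([*(C+M@np.array([0,-.026])),.059]); print('tab',P, (P-s['position'])*100)
E
python3 m2.py
```

```text
t 1.1 axes x,y,z [[ 0.     0.    -1.   ]
 [ 0.36   0.933  0.   ]
 [ 0.933 -0.36   0.   ]]
rightedge [ 0.5296 -0.2251  0.059 ] [-0.0001 -0.0429]
leftTopLip [ 0.5372 -0.1889  0.068 ] [-0.0024 -0.006 ]
topmid [ 0.5545 -0.2141  0.059 ] [ 0.021  -0.0257]
botmid [ 0.5135 -0.2023  0.059 ] [-0.0217 -0.0252]
sc leftedge [ 0.5345 -0.226   0.059 ] [ 0.0048 -0.0424]
sc liptop [ 0.5326 -0.1884  0.068 ] [-0.007  -0.0067]
post scene [0.5488181  0.15760072 0.085     ]
turn 1 [  0.    0.  -84.3]
turn -1 [-0.   0.  95.7]
[-1.306  0.435  0.025  1.573 -0.012  1.134 -0.075]
tab [ 0.53419554 -0.20886648  0.059     ] [ 30.94314732 -79.20597626 -16.77354127]
```

servo_tool(plan=[[[15,-40,0],[0,0,-42]],[[15,-40,0],[0,0,-42]],[[15,-40,0],[0,0,-42]],[[15,-40,0],[0,0,-42]],[[15,-40,0],[0,0,-42]],[[31,-79,0],[0,0,-84.3]],[[31,-79,0],[0,0,-84.3]],[[31,-79,0],[0,0,-84.3]],[[31,-79,0],[0,0,-84.3]],[[31,-79,0],[0,0,-84.3]],[[31,-79,0],[0,0,-84.3]],[[31,-79,0],[0,0,-84.3]]], grip=0)

```text
clock: 2.3
position: [0.4429, 0.0223, 0.2272]
ee_rot: [1.405, 1.07, -1.403]
force: [1.3, 0.6, 0.4]
width: 0.021
```

```bash
cat > g.py <<'E'
from h import *
import sys
from cell import arm
C=np.array([.5411,-.1838]); yaw=np.radians(-15.4); M=np.array([[np.cos(yaw),-np.sin(yaw)],[np.sin(yaw),np.cos(yaw)]])
def st():
    s=arm.observe(); Rt=R.from_rotvec(s['ee_rot']); t=np.array([[0,0,-1],[M[0,0],M[1,0],0],[0,0,0]]); t[2]=np.cross(t[0],t[1])
    print(s['clock'],s['position'].round(4),'F',s['force'].round(1),'w',round(s['width'],3),'turn to case',np.degrees((R.from_matrix(t.T)*Rt.inv()).as_rotvec()).round(1),'local',(M.T@(s['position'][:2]-C)).round(4)); return s
def to(P): s=st(); print('shift cm',((np.array(P)-s['position'])*100).round(2))
E
python3 -c "
from g import *
to([*(C+M@np.array([0,-.0245])),.12])"
```

```text
2.3 [0.4429 0.0223 0.2272] F [1.3 0.6 0.4] w 0.021 turn to case [-0.   0.1 -0. ] local [-0.1494  0.1726]
shift cm [  9.17 -22.97 -10.72]
```

servo_tool(plan=[[[9.2,-23,-6],[0,0,0]],[[9.2,-23,-6],[0,0,0]],[[9.2,-23,-6],[0,0,0]],[[9.2,-23,-6],[0,0,0]],[[9.2,-23,-6],[0,0,0]],[[9.2,-23,-8],[0,0,0]],[[9.2,-23,-12],[0,0,0]],[[9.2,-23,-14],[0,0,0]],[[9.2,-23,-15.5],[0,0,0]],[[9.2,-23,-15.5],[0,0,0]],[[9.2,-23,-15.5],[0,0,0]]])

```text
clock: 3.4
position: [0.5354, -0.2079, 0.0729]
ee_rot: [1.405, 1.069, -1.402]
force: [0.1, 0.2, -0.6]
width: 0.007
```

```bash
python3 -c "
from g import *
to([*(C+M@np.array([0,-.0245])),.053])
for n in ('scene','top'):
  p=arm.get_image(n)['frame']; 
  p=p[150:300,230:430] if n=='top' else p[150:300,60:260]
  cv2.imwrite(f'pics/{n}1.png',cv2.resize(p,None,fx=3,fy=3,interpolation=2))
a=cv2.imread('pics/scene1.png');b=cv2.imread('pics/top1.png');cv2.imwrite('pics/c1.png',cv2.resize(np.vstack([a,b]),(480,720))[:, :])
cv2.imwrite('pics/c1.png',cv2.resize(np.hstack([a,b]),(800,300)))
"
```

```text
3.4 [ 0.5354 -0.2079  0.0729] F [ 0.1  0.2 -0.6] w 0.007 turn to case [-0.   0.1 -0. ] local [ 0.0009 -0.0247]
shift cm [-0.08  0.04 -1.99]
```

View pics/c1.png

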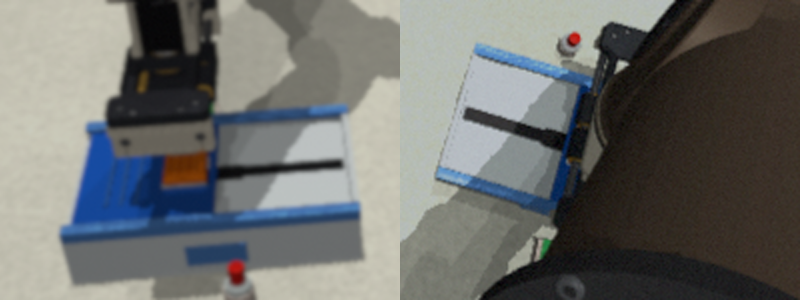

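```bash
python3 -c "
from g import *
a=cv2.imread('pics/scene1.png');cv2.imwrite('pics/c2.png',cv2.resize(a[0:360,60:540],(800,600)))
s=arm.observe(); p=np.array(s['position']); print(proj('scene',np.array([p,p+[0,0,.066]])))"
```

```text
[[150.89312034 224.65135327]
 [145.66163719 192.87808381]]
```

View pics/c2.png

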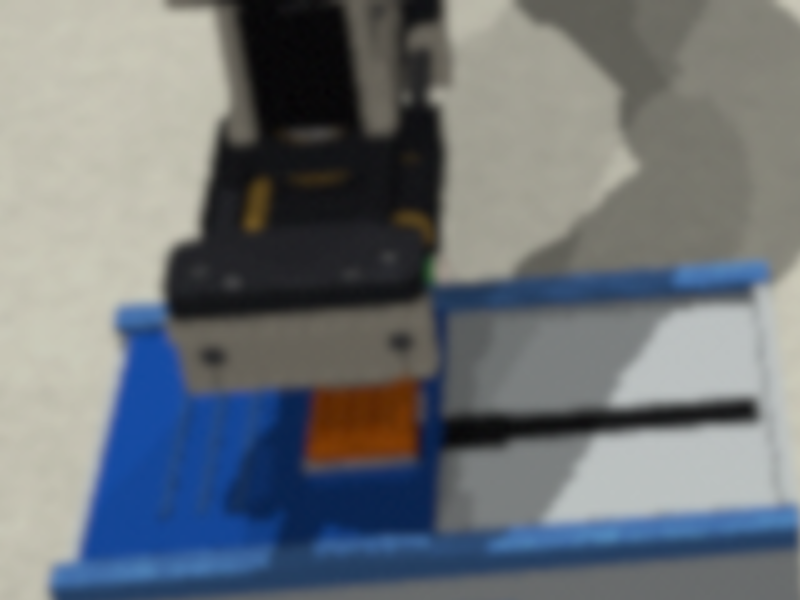

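servo_tool(plan=[[[-0.1,0,-1.0],[0,0,0]],[[-0.1,0,-1.4],[0,0,0]],[[-0.1,0,-1.7],[0,0,0]],[[-0.1,0,-1.9],[0,0,0]],[[-0.1,0,-2.0],[0,0,0]],[[-0.1,0,-2.0],[0,0,0]],[[-0.1,0,-2.0],[0,0,0]]])

```text
clock: 4.2
position: [0.5351, -0.2081, 0.0539]
ee_rot: [1.406, 1.068, -1.4]
force: [-1.7, 1.8, 7.1]
width: 0.006
```

servo_tool(plan=[[[0,0,-0.2],[0,0,0]],[[0,0,-0.35],[0,0,0]],[[0,0,-0.35],[0,0,0]],[[0,0,-0.35],[0,0,0]]])

```text
clock: 4.6
position: [0.5356, -0.2087, 0.0525]
ee_rot: [1.408, 1.067, -1.399]
force: [-6.8, 3.0, 28.5]
width: 0.003
```

servo_tool(plan=[[[0.1,0.3,-0.12],[0,0,0]],[[0.2,0.7,-0.12],[0,0,0]],[[0.3,1.1,-0.12],[0,0,0]],[[0.42,1.5,-0.12],[0,0,0]],[[0.53,1.9,-0.12],[0,0,0]],[[0.64,2.3,-0.12],[0,0,0]],[[0.64,2.3,-0.12],[0,0,0]]])

```text
clock: 5.3
position: [0.5419, -0.1861, 0.0528]
ee_rot: [1.409, 1.066, -1.399]
force: [-5.9, 1.9, 21.5]
width: 0.004
```

```bash
python3 -c "
from g import *
to([*(C+M@np.array([0,-.0245+.1])),.0525])
p=arm.get_image('scene')['frame']; cv2.imwrite('pics/s3.png',cv2.resize(p[150:300,60:260],None,fx=4,fy=4,interpolation=2))
"
```

```text
5.3 [ 0.5419 -0.1861  0.0528] F [-5.9  1.9 21.5] w 0.004 turn to case [-0.1  0.4  0. ] local [ 0.0014 -0.002 ]
shift cm [ 1.92  7.51 -0.03]
```

View pics/s3.png

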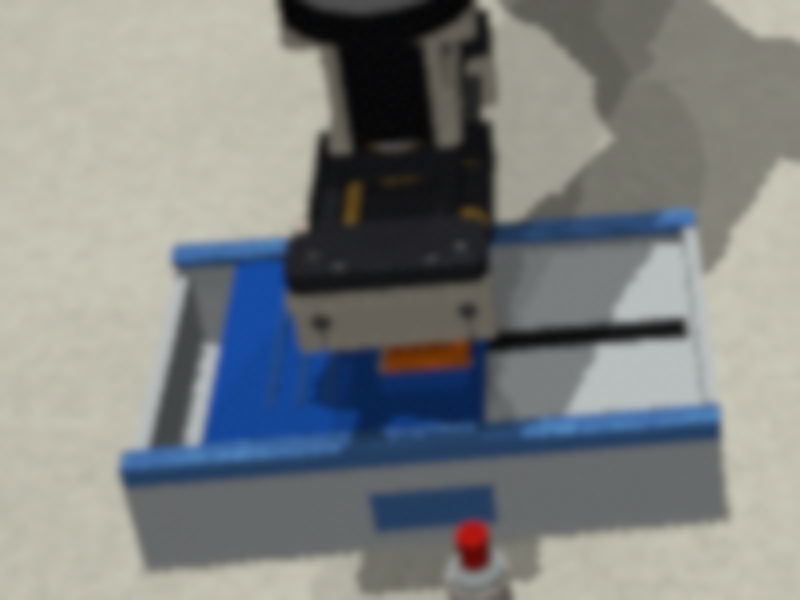

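servo_tool(plan=[[[0.13,0.5,-0.12],[0,0,0]],[[0.27,1.0,-0.12],[0,0,0]],[[0.41,1.5,-0.12],[0,0,0]],[[0.55,2.0,-0.12],[0,0,0]],[[0.69,2.5,-0.12],[0,0,0]],[[0.83,3.0,-0.12],[0,0,0]],[[0.96,3.5,-0.12],[0,0,0]],[[1.1,4.0,-0.12],[0,0,0]],[[1.24,4.5,-0.12],[0,0,0]],[[1.38,5.0,-0.12],[0,0,0]],[[1.52,5.5,-0.12],[0,0,0]],[[1.65,6.0,-0.12],[0,0,0]]])

```text
clock: 6.55
position: [0.5584, -0.1269, 0.0529]
ee_rot: [1.41, 1.065, -1.399]
force: [-6.9, -1.3, 19.1]
width: 0.005
```

servo_tool(plan=[[[0.14,0.5,-0.1],[0,0,0]],[[0.27,1.0,-0.1],[0,0,0]],[[0.35,1.3,-0.1],[0,0,0]],[[0.43,1.6,-0.1],[0,0,0]],[[0.48,1.8,-0.1],[0,0,0]],[[0.53,2.0,-0.1],[0,0,0]],[[0.53,2.0,-0.1],[0,0,0]]])

```text
clock: 7.25
position: [0.5631, -0.1108, 0.0532]
ee_rot: [1.41, 1.06, -1.402]
force: [-7.6, -8.0, 17.7]
width: 0.005
```

```bash
python3 -c "
from g import *
st()"
```

```text
7.25 [ 0.5631 -0.1108  0.0532] F [-7.6 -8.  17.7] w 0.005 turn to case [0.2 0.5 0.3] local [0.0018 0.0762]
```

servo_tool(plan=[[[0,0,1],[0,0,0]],[[0,0,4],[0,0,0]],[[0,0,8],[0.2,0.5,0.3]],[[-0.5,5,10],[0.2,0.5,0.3]],[[-0.9,10,10],[0.2,0.5,0.3]],[[-1.3,15,10],[0.2,0.5,0.3]],[[-1.6,20,10],[0.2,0.5,0.3]],[[-1.8,24,10],[0.2,0.5,0.3]],[[-1.9,26.9,10],[0.2,0.5,0.3]],[[-1.9,26.9,10],[0.2,0.5,0.3]],[[-1.9,26.9,10],[0.2,0.5,0.3]]])

```text
clock: 8.35
position: [0.5438, 0.1586, 0.153]
ee_rot: [1.402, 1.072, -1.403]
force: [-0.1, -0.7, 0.1]
width: 0.006
```

```bash
python3 -c "
from g import *
st()
for n in ('scene','top'):
  p=arm.get_image(n)['frame']; cv2.imwrite(f'pics/{n}4.png',p)
  cv2.imwrite(f'pics/{n}4z.png',cv2.resize(p[150:300,60:260] if n=='scene' else p[150:300,230:430],None,fx=3,fy=3,interpolation=2))
a=cv2.imread('pics/scene4.png'); cv2.imwrite('pics/s4r.png',cv2.resize(a[100:260,270:430],(640,600),interpolation=2))
print('bottle',ray('top',(80+350/4-.4,150+112/4-.4),.03))
"
```

```text
8.35 [0.5438 0.1586 0.153 ] F [-0.1 -0.7  0.1] w 0.006 turn to case [-0.  -0.1 -0.1] local [-0.0884  0.3308]
bottle [0.63247609 0.13245411 0.03      ]
```

View pics/scene4z.png

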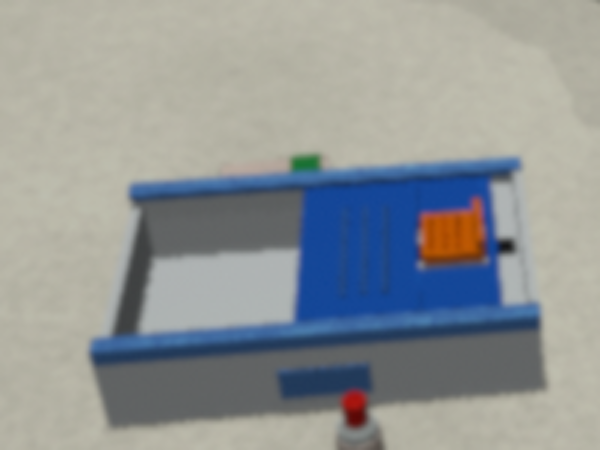

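View pics/top4z.png

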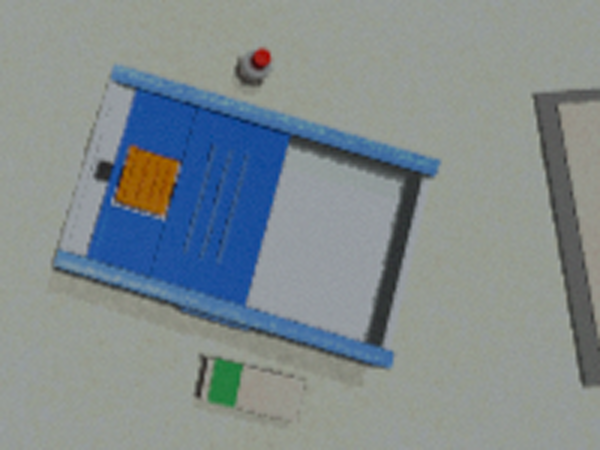

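View pics/s4r.png

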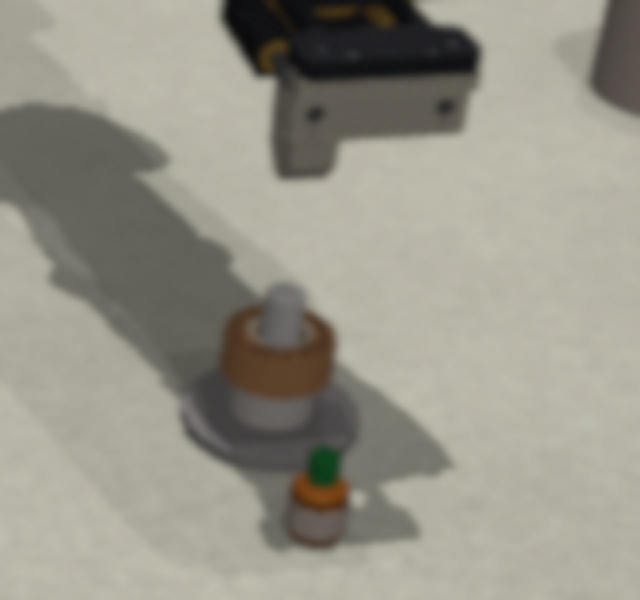

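```bash
python3 -c "
from g import *
s=st(); p=np.array(s['position']); q=proj('scene',np.array([p,p+[0,0,.066]])); print(q,(q-[270,100])*[4,3.75])
for n,u,v,z in (('coveredge',267,220,.051),('tabright',172,188,.059),('lip',122,182,.068)):
  w=ray('top',(230+u/3-.4,150+v/3-.4),z); print(n,(M.T@(w[:2]-C)).round(4))
print('tgt place',C+M@np.array([0,-.065]))
print('post scene', ray('scene',(270+286/4-.4,100+292/3.75-.4),.085))
"
```

```text
8.45 [0.5442 0.1567 0.1532] F [ 0.3 -2.  -0.2] w 0.003 turn to case [ 0.  -0.   0.1] local [-0.0875  0.3291]
[[343.00599374 146.0458812 ]
 [346.96279896 113.16658171]] [[292.02397494 172.67205451]
 [307.85119583  49.37468143]]
coveredge [-0.0005 -0.0139]
tabright [0.0009 0.0569]
lip [-0.0065  0.0918]
tgt place [ 0.52383885 -0.2464662 ]
post scene [0.54648344 0.15936894 0.085     ]
```

servo_tool(plan=[[[0.05,0.1,0],[0,0,9]],[[0.05,0.1,0],[0,0,18]],[[0.05,0.1,0],[0,0,27]],[[0.05,0.1,0],[0,0,36]],[[0.05,0.1,0],[0,0,45]],[[0.05,0.1,0],[0,0,45]],[[0.05,0.1,0],[0,0,45]],[[0.05,0.1,-2],[0,0,45]],[[0.05,0.1,-4],[0,0,45]],[[0.05,0.1,-4],[0,0,45]]], grip=0.88, squeeze=15)

```text
clock: 9.45
position: [0.5431, 0.1568, 0.1112]
ee_rot: [0.821, 1.411, -0.828]
force: [-1.0, 0.1, 0.5]
width: 0.827
```

```bash
python3 -c "
from g import *
to([.545,.158,.038])
a=arm.get_image('scene')['frame']; cv2.imwrite('pics/s5r.png',cv2.resize(a[100:260,270:430],(640,600),interpolation=2))
"
```

```text
9.45 [0.5431 0.1568 0.1112] F [-1.   0.1  0.5] w 0.827 turn to case [  0.   -0.3 -44.7] local [-0.0885  0.3289]
shift cm [ 0.19  0.12 -7.32]
```

View pics/s5r.png

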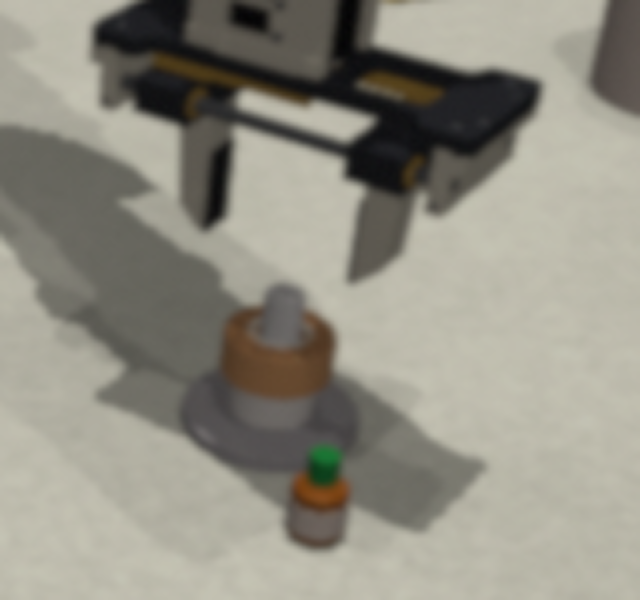

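Fingers straddle the post (at about (285,300) zoomed) cleanly, with the bottle clear. Descend.

servo_tool(plan=[[[0.15,0.1,-2],[0,0,0]],[[0.15,0.1,-4],[0,0,0]],[[0.15,0.1,-5.5],[0,0,0]],[[0.15,0.1,-6.5],[0,0,0]],[[0.15,0.1,-7.3],[0,0,0]],[[0.15,0.1,-7.3],[0,0,0]],[[0.15,0.1,-7.3],[0,0,0]]])

```text
clock: 10.2
position: [0.5458, 0.158, 0.0401]
ee_rot: [0.823, 1.41, -0.827]
force: [-1.5, 0.5, -0.7]
width: 0.88
```

```bash
python3 -c "
from g import *
to([.545,.158,.038])
a=arm.get_image('scene')['frame']; cv2.imwrite('pics/s6r.png',cv2.resize(a[100:260,270:430],(640,600),interpolation=2))
"
```

```text
10.2 [0.5458 0.158  0.0401] F [-1.5  0.5 -0.7] w 0.88 turn to case [  0.   -0.1 -44.7] local [-0.0862  0.3308]
shift cm [-0.08  0.   -0.21]
```

View pics/s6r.png

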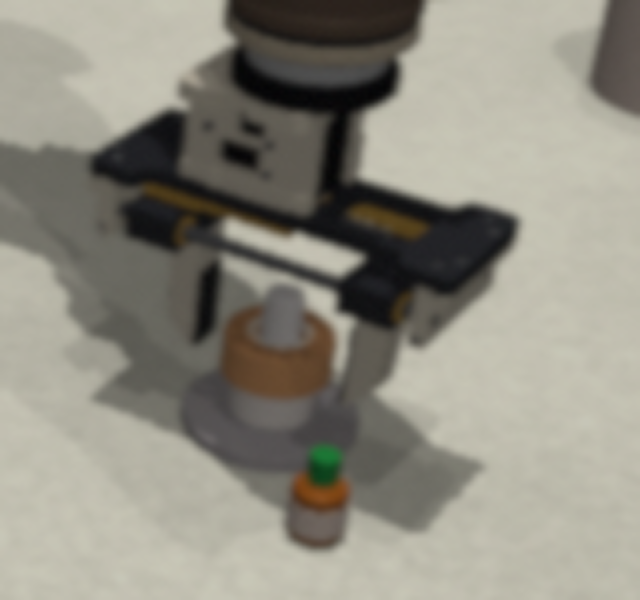

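servo_tool(plan=[[[0,0,-0.2],[0,0,0]],[[0,0,-0.2],[0,0,0]],[[0,0,-0.2],[0,0,0]],[[0,0,-0.2],[0,0,0]],[[0,0,-0.2],[0,0,0]],[[0,0,-0.2],[0,0,0]],[[0,0,-0.2],[0,0,0]],[[0,0,-0.2],[0,0,0]]], grip=0, squeeze=15)

```text
clock: 11.05
position: [0.5459, 0.158, 0.0383]
ee_rot: [0.823, 1.41, -0.826]
force: [-1.1, 0.5, 4.6]
width: 0.601
```

servo_tool(plan=[[[0,0,0.5],[0,0,0]],[[0,0,1],[0,0,0]],[[0,0,1.7],[0,0,0]],[[0,0,2.4],[0,0,0]],[[0,0,3.2],[0,0,0]],[[0,0,4],[0,0,0]],[[0,0,4],[0,0,0]]])

```text
clock: 11.75
position: [0.5467, 0.1583, 0.0797]
ee_rot: [0.824, 1.408, -0.824]
force: [0.0, 0.6, -0.6]
width: 0.601
```

```bash
python3 -c "
from g import *
st()
a=arm.get_image('scene')['frame']; cv2.imwrite('pics/s7r.png',cv2.resize(a[100:260,270:430],(640,600),interpolation=2))
"
```

```text
11.75 [0.5467 0.1583 0.0797] F [ 0.   0.6 -0.6] w 0.601 turn to case [  0.    0.  -44.7] local [-0.0854  0.3313]
```

View pics/s7r.png

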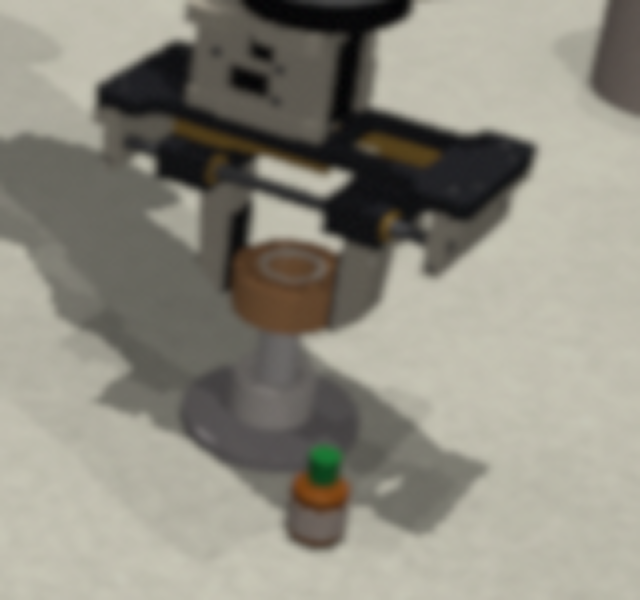

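servo_tool(plan=[[[0,0,2],[0,0,0]],[[0,0,5],[0,0,0]],[[0,0,7],[0,0,0]],[[-0.1,-2,8],[0,0,-5]],[[-0.3,-5,8],[0,0,-12]],[[-0.6,-9,8],[0,0,-18]],[[-0.9,-13,8],[0,0,-24]],[[-1.2,-17,8],[0,0,-30]],[[-1.4,-21,8],[0,0,-36]],[[-1.6,-25,8],[0,0,-42]],[[-1.8,-29,8],[0,0,-44.7]],[[-2.0,-33,8],[0,0,-44.7]]])

```text
clock: 13.0
position: [0.5259, -0.173, 0.1587]
ee_rot: [1.404, 1.07, -1.406]
force: [0.5, 0.8, -0.9]
width: 0.599
```

servo_tool(plan=[[[-0.1,-2,0],[0,0,0]],[[-0.2,-4,0],[0,0,0]],[[-0.3,-6,0],[0,0,0]],[[-0.3,-7,0],[0,0,0]],[[-0.3,-7,0],[0,0,0]],[[-0.3,-7,0],[0,0,0]]])

```text
clock: 13.6
position: [0.523, -0.2421, 0.1584]
ee_rot: [1.404, 1.071, -1.406]
force: [0.9, 0.5, -0.5]
width: 0.6
```

```bash
python3 -c "
from g import *
to([*(C+M@np.array([0,-.065])),.0090])
a=arm.get_image('scene')['frame']; cv2.imwrite('pics/s8.png',cv2.resize(a[120:300,60:300],(800,600),interpolation=2))
"
```

```text
13.6 [ 0.523  -0.2421  0.1584] F [ 0.9  0.5 -0.5] w 0.6 turn to case [-0.  -0.1  0. ] local [-0.002 -0.061]
shift cm [  0.08  -0.44 -14.94]
```

View pics/s8.png

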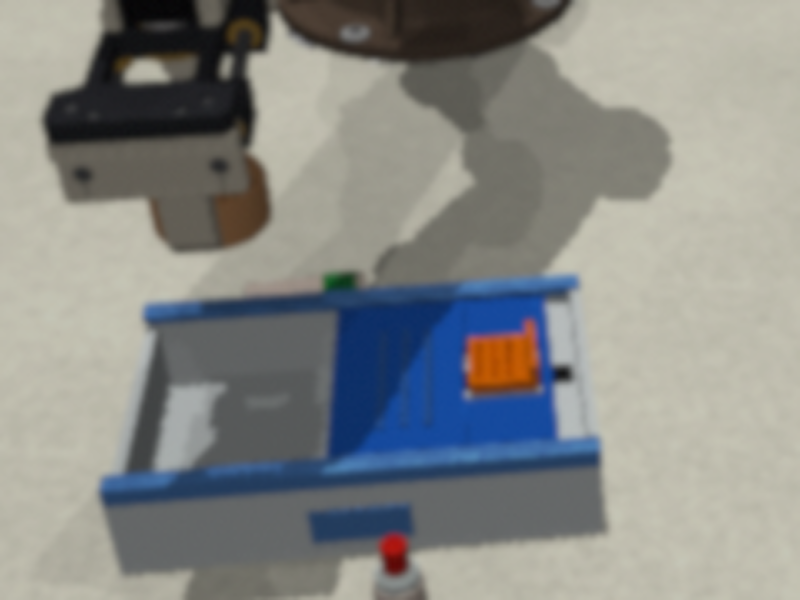

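servo_tool(plan=[[[0.1,-0.4,-2],[0,0,0]],[[0.1,-0.4,-5],[0,0,0]],[[0.1,-0.4,-7.5],[0,0,0]],[[0.1,-0.4,-8.5],[0,0,0]],[[0.1,-0.4,-8.5],[0,0,0]],[[0.1,-0.4,-8.5],[0,0,0]]])

```text
clock: 14.25
position: [0.5248, -0.2455, 0.0743]
ee_rot: [1.403, 1.071, -1.404]
force: [0.1, -0.1, -0.5]
width: 0.601
```

```bash
python3 -c "
from g import *
to([*(C+M@np.array([0,-.065])),.0090])
a=arm.get_image('scene')['frame']; cv2.imwrite('pics/s9.png',cv2.resize(a[120:300,60:300],(800,600),interpolation=2))
"
```

```text
14.25 [ 0.5248 -0.2455  0.0743] F [ 0.1 -0.1 -0.5] w 0.601 turn to case [-0.  -0.1 -0.1] local [ 0.0006 -0.0638]
shift cm [-0.09 -0.09 -6.53]
```

View pics/s9.png

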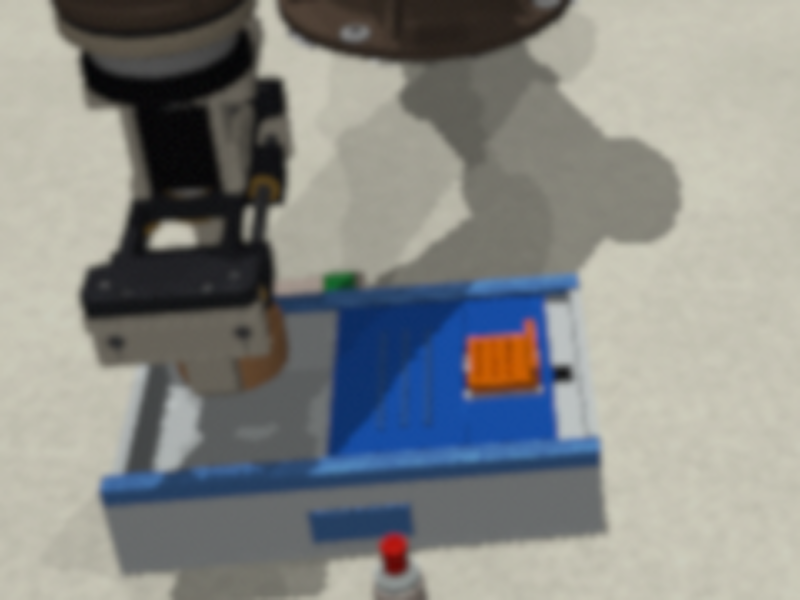

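servo_tool(plan=[[[-0.1,-0.1,-1.5],[0,0,0]],[[-0.1,-0.1,-3],[0,0,0]],[[-0.1,-0.1,-4.3],[0,0,0]],[[-0.1,-0.1,-5.2],[0,0,0]],[[-0.1,-0.1,-5.7],[0,0,0]],[[-0.1,-0.1,-5.7],[0,0,0]]])

```text
clock: 14.9
position: [0.5235, -0.2467, 0.0167]
ee_rot: [1.403, 1.072, -1.405]
force: [-0.4, -0.5, 0.0]
width: 0.602
```

servo_tool(plan=[[[0,0,-0.2],[0,0,0]],[[0,0,-0.3],[0,0,0]],[[0,0,-0.4],[0,0,0]],[[0,0,-0.4],[0,0,0]]])

```text
clock: 15.3
position: [0.5236, -0.2467, 0.0128]
ee_rot: [1.403, 1.072, -1.405]
force: [-0.7, 0.3, -0.5]
width: 0.598
```

servo_tool(plan=[[[0,0,-0.1],[0,0,0]],[[0,0,-0.2],[0,0,0]],[[0,0,-0.25],[0,0,0]],[[0,0,-0.25],[0,0,0]]])

```text
clock: 15.7
position: [0.5235, -0.2466, 0.0103]
ee_rot: [1.403, 1.072, -1.405]
force: [0.6, -0.7, -0.7]
width: 0.6
```

servo_tool(plan=[[[0,0,-0.1],[0,0,0]],[[0,0,-0.15],[0,0,0]],[[0,0,-0.15],[0,0,0]]])

```text
clock: 16.0
position: [0.5236, -0.2467, 0.0093]
ee_rot: [1.404, 1.072, -1.404]
force: [-1.8, 1.7, 7.0]
width: 0.6
```

servo_tool(plan=[[[0,0,0],[0,0,0]],[[0,0,0],[0,0,0]],[[0,0,0],[0,0,0]],[[0,0,0],[0,0,0]],[[0,0,0],[0,0,0]]], grip=0.76)

```text
clock: 16.5
position: [0.5236, -0.2467, 0.0092]
ee_rot: [1.404, 1.072, -1.404]
force: [-0.1, -0.3, 0.9]
width: 0.761
```

servo_tool(plan=[[[0,0,0.5],[0,0,0]],[[0,0,1.5],[0,0,0]],[[0,0,3],[0,0,0]],[[0,0,5],[0,0,0]],[[0,0,8],[0,0,0]],[[0,0,12],[0,0,0]],[[-3,6,14],[0,0,0]],[[-6,11,15],[0,0,0]],[[-9,16,16],[0,0,0]],[[-11,21,16],[0,0,0]],[[-12,26,16],[0,0,0]],[[-12,26,16],[0,0,0]]])

```text
clock: 17.7
position: [0.4025, 0.0152, 0.1703]
ee_rot: [1.406, 1.073, -1.403]
force: [0.6, 1.0, -0.6]
width: 0.76
```

```bash
python3 -c "
from g import *
st()
a=arm.get_image('scene')['frame']; cv2.imwrite('pics/s10.png',cv2.resize(a[130:330,60:400],(800,470),interpolation=2))
a=arm.get_image('top')['frame']; cv2.imwrite('pics/t10.png',cv2.resize(a[150:300,120:400],(800,430),interpolation=2))
"
```

```text
17.7 [0.4025 0.0152 0.1703] F [ 0.6  1.  -0.6] w 0.76 turn to case [-0.2  0.  -0.1] local [-0.1865  0.1551]
```

View pics/s10.png

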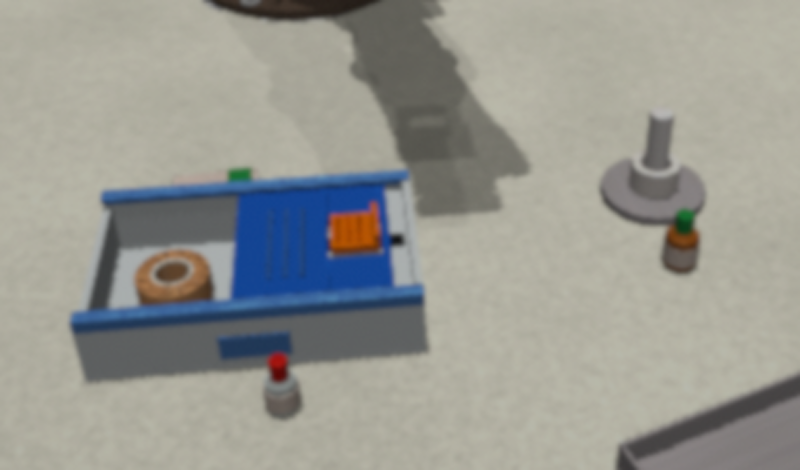

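View pics/t10.png

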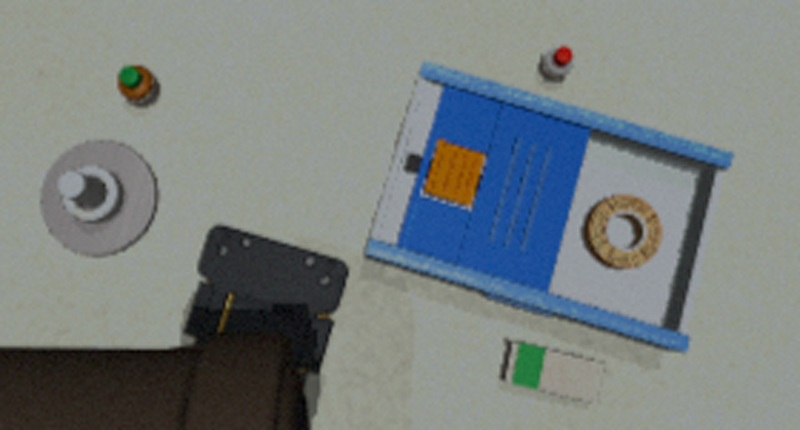

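```bash
python3 -c "
from g import *
a=cv2.imread('pics/top4.png')
for n,u,v,z in (('coveredge',120+569*.35,150+210*150/430,.051),('roll',120+623*.35,150+231*150/430,.031)):
  w=ray('top',(u-.3,v-.3),z); print(n,(M.T@(w[:2]-C)).round(4))
print(arm.sign_off())"
```

```text
coveredge [-0.0003 -0.0144]
roll [-0.0008 -0.0611]
the job is handed in; nothing more can be done
None
```

The case is open, and the beige roll lies flat on the compartment floor. I handed the job in at about 18 s of the 56 s allowed, with the arm clear of everything.

- **Cover:** I pressed the tab fully down at 53 mm with about 20–28 N and slid the cover until it stopped. At the end the push force rose to about 10 N, from about 3 N while sliding. In the pictures the tab moved about 98–100 mm, and the cover's edge is at case y ≈ −14 mm. The end position of the fingers alone suggested about 98 mm, which is within how well I could locate the lip.
- **Roll:** I gripped it at 15 N, lifted it straight up off the post and lowered it slowly. It pressed the floor with about 7 N, and I eased that to about 1 N as I let go. Its centre shows at about case (−1, −61) mm, against a target of (0, −65) mm.
- **Everything else:** In the last pictures the white roll is still on the post. The red-capped vial, amber bottle and carton look undisturbed; I compared them by eye only.

The two cameras disagreed by up to 5 mm on where the post is. I used a point between them, and the grip and lift went cleanly.

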